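# Strip the spare saw arbor and lay out its pack

## Task

The spare saw arbor stands upright on its green foot with its nut already unscrewed. Take the stack of four parts off the spindle and seat each part flat in the pocket of its own plywood holder, the one whose floor is painted in the part's colour and fits its size: red nut, brass collar, black flange, grey steel flange. The faces are ground, so lower the parts in; do not drop them.

Things in the scene. Friction and masses are not known exactly. Their poses are not given: they have to be found in the camera images.
- red_nut: Red flanged hexagon nut, 16 mm high, on top of the stack: round flange 27 mm wide, 4 mm high; above it a hexagon 24 mm across flats, 12 mm high; 14 mm through hole. Origin at the centre of its underside, z up; x is square to a pair of flats (so are the directions 60 and 120 degrees from x). 0.04 kg. The spindle's 10 mm end reaches 7 mm into it.
- brass_collar: Brass spacing collar, second from the top: a plain ring 38 mm outside, hole 21 mm, 14 mm high. Origin at the centre of its underside (on the hole's axis); z up. About 0.09 kg. Grasp it across the outside; the 16 mm spindle stands loosely inside.
- black_flange: Black clamping flange, third from the top: a ring 50 mm outside, hole 21 mm, 14 mm high. Origin at the centre of its underside; z up. About 0.13 kg. Grasp it across the outside; the 16 mm spindle stands loosely inside.
- steel_flange: Grey steel saw flange, lowest of the stack, resting on the foot: a ring 62 mm outside, hole 26 mm, 16 mm high. Origin at the centre of its underside; z up. About 0.17 kg. Grasp it across the outside; a 22 mm shoulder of the spindle stands loosely inside.
- steel_holder: Fixed square plywood block, 94 x 94 x 14 mm, lying on the mat, with a round open pocket 75 mm wide and 4 mm deep in its middle, the pocket floor painted grey, for the steel flange. Origin at the centre of the underside; z up. The pocket floor is 10 mm and the block's top 14 mm above the origin. Turned up to 0.2 rad.
- black_holder: Fixed square plywood block, 82 x 82 x 14 mm, lying on the mat, with a round open pocket 63 mm wide and 4 mm deep in its middle, the pocket floor painted black, for the black flange. Origin at the centre of the underside; z up. The pocket floor is 10 mm and the block's top 14 mm above the origin. Turned up to 0.2 rad.
- brass_holder: Fixed square plywood block, 70 x 70 x 14 mm, lying on the mat, with a round open pocket 51 mm wide and 4 mm deep in its middle, the pocket floor painted brass yellow, for the brass collar. Origin at the centre of the underside; z up. The pocket floor is 10 mm and the block's top 14 mm above the origin. Turned up to 0.2 rad.
- red_holder: Fixed square plywood block, 58 x 58 x 14 mm, lying on the mat, with a round open pocket 39 mm wide and 4 mm deep in its middle, the pocket floor painted red, for the red nut. Origin at the centre of the underside; z up. The pocket floor is 10 mm and the block's top 14 mm above the origin. Turned up to 0.2 rad.
- arbor_stand: Fixed green foot 96 mm wide, seat 49 mm wide at 18 mm, then steel spindle: 22 mm thick up to 28 mm, 16 mm up to 58, 10 mm up to 69. Origin under its centre on the mat (z = 0.008), z up. Undersides of steel flange, black flange, collar, nut start 18, 34, 48, 62 mm up; stack top 78 mm. Foot and holders stand in any order on five places, centres 130 mm or more apart.

How it is judged:
At the end, for the whole second after the job is handed in: Each of the four parts lies flat and at rest in the pocket of its own holder: centres within 8 mm in plan, underside 8 to 12 mm above the holder's origin (pocket floor 10 mm), tilted less than 0.05 rad, slower than 0.02 m/s (horizontal distance between red_nut and red_holder below 0.008 m and z of red_nut in the frame of red_holder between 0.008 and 0.012 m and angle between each of red_nut, brass_collar, black_flange, steel_flange's own z axis and vertical below 0.05 rad and linear speed of each of red_nut, brass_collar, black_flange, steel_flange below 0.02 m/s and horizontal distance between brass_collar and brass_holder below 0.008 m and z of brass_collar in the frame of brass_holder between 0.008 and 0.012 m and horizontal distance between black_flange and black_holder below 0.008 m and z of black_flange in the frame of black_holder between 0.008 and 0.012 m and horizontal distance between steel_flange and steel_holder below 0.008 m and z of steel_flange in the frame of steel_holder between 0.008 and 0.012 m); the robot touches nothing.
It fails at once if the red nut is dropped: it falls faster than 0.6 m/s with nothing touching it (a free fall of about 18 mm) (linear speed of red_nut above 0.6 m/s and contact force between red_nut and anything else below 0.02 N).
It fails at once if the brass collar is dropped: it falls faster than 0.6 m/s with nothing touching it (a free fall of about 18 mm) (linear speed of brass_collar above 0.6 m/s and contact force between brass_collar and anything else below 0.02 N).
It fails at once if the black flange is dropped: it falls faster than 0.6 m/s with nothing touching it (a free fall of about 18 mm) (linear speed of black_flange above 0.6 m/s and contact force between black_flange and anything else below 0.02 N).
It fails at once if the steel flange is dropped: it falls faster than 0.6 m/s with nothing touching it (a free fall of about 18 mm) (linear speed of steel_flange above 0.6 m/s and contact force between steel_flange and anything else below 0.02 N).
It also fails if it takes over 102 s, if anything falls off the work surface, if the arm or the gripper's body presses on something with over 40 N, if the wrist force passes 120 N, or if a joint passes its speed limit or range.

## Robot

A 7-joint arm with a two-finger parallel gripper is mounted at the origin on a cart in front of the work surface, level with it; the furniture and walls round the work are solid. World frame = base frame: x ahead of the robot, y to its left, z up, the work surface at z = 0. Lengths are in m, angles in rad, forces in N, time in s.
With the tool pointing down it reaches from about 0.4 to 0.875 m from the base axis. Payload 6.5 kg.
Tool frame: the origin (TCP) lies midway between the tips of the shut fingers; the grasp point (between the pads) lies 19 mm behind it (hold_point_z is the z of the grasp point in the tool frame, in m); z points along the fingers, y is the line along which they close (so a half turn about z gives the same grasp; the last joint's range is limited). The gripper opens to 88 mm and grips with 3 to 60 N. Pads are 18 mm wide; open, the fingers measure 123 mm over their backs; the gripper's body (75 mm by 187 mm) begins 45 mm behind the grasp point.
Start: joints at [-1.414, 0.536, -0.004, 1.538, 0.003, 1.067, -0.071], TCP at [0.144, 0.634, 0.239] pointing down, gripper open.
Joint ranges: [-2.7, 2.7], [-0.37, 2.16], [-1.27, 1.26], [0.24, 2.4], [-1.31, 4.45], [0.19, 1.91], [-2.76, 2.76]. Speed limits (rad/s): [2.39, 2.39, 3.14, 3.14, 3.14, 3.14, 3.14].

## Interface

Orientations are given as a unit quaternion [w, x, y, z].
In Python, from station import get_state, get_image, camera_info, finish_job, hold_point_z gives the robot as it stands. The module is installed in compiled form; this text tells all that it offers.
- The arm moves only by the tool carry_out, never from a script. Its argument "rows" is a list of rows, each an object with "gripper": the finger opening in mm, from 0 to 88.1; "linear": the shift along the world's x, y, z in units of 25 mm (1.0 is 25 mm), a list of three; "spin": the turn about the world's z in units of 0.1 rad (1.0 is 0.1 rad). In form: [{"gripper": gripper, "linear": [tx, ty, tz], "spin": spin}, ...]. A call has 1 to 12 rows; each row shifts and turns the commanded pose from where the row before left it; what a row does not reach is not made up. A row lasts 1/8 s, in which the tool goes at most 62.5 mm and 10.7 degrees, less where a joint would pass 70% of its speed; a pose out of reach is approached as far as the arm can. A call with a number of a shift or a turn outside -1 to 1 is refused whole. A call with a gripper value outside its range is refused whole. The fingers move at their own pace and stop on an object; "force" is the grip in N (left out, the last holds). Time passes only in rows, so rows that do not move let the fingers close. It gives the time, the measured TCP pose, the force, the opening and the grip force at its end, in the units of the state.
- get_state(): the state, without advancing time (a new reading comes with each control period).
- get_image(name): name is "scene" or "top" or "wrist"; returns the picture (420x560x3 uint8, red, green, blue); there is no depth.
- camera_info(name): a dict with "fov_y" (degrees; the focal length in pixels is half the picture's height over the tangent of half this angle, whatever the lens; pixels are square), "cx", "cy" (the principal point, pixels), "xyz" and "orientation" of the camera in the world; the wrist camera has in their place "tool_from_camera" (4x4, takes a point from camera to tool coordinates, whose origin is the TCP and whose axes are the flange's). Camera axes: x right, y up, looking along -z (the intrinsics and any distortion apply to the point x, -y, -z); pixel columns grow to the right and rows downward; lengths in m; the calibration is good to about 2 mm. A picture is of the moment at which its call begins: read the wrist's pose just before it. camera_info takes no time and is no camera call.
- finish_job(): hands the job in; it is judged then, once.
The state is a dict: "time_s": time; "q": joint angles; "qvel": joint speeds; "joint_torque": joint torques, N m; "tool_pos": TCP position; "ee_rot": TCP orientation; "force": force on the tool from outside, world axes, zero at the start; "torque": the same for the moment, N m; "opening": finger opening in m; "finger_force": force on a finger pad.
Only numpy, scipy, OpenCV 4.12 (cv2) and the standard library are available. Lean on these libraries where they do the work, as an engineer would, in place of code of your own. Each camera call takes 0.05 s, during which the arm holds its last target. There are 200 camera calls.

## Working session

There is one attempt and no reset: what is moved stays moved. The work goes in short steps, Python scripts to look and compute and a tool call to move; the robot and the scene stay as the last step left them, time stands still between calls to the robot, and variables do not carry over. Pictures are saved under pics/ and viewed, at most 14 in all, crops included, and the job is handed in when it is done.

Besides the shell and the picture viewer there is one more tool, called after ">>>" in YAML: its name, and indented under it one key for each argument. carry_out: Moves the arm, as the interface text tells. Its arguments: {"type":"object","properties":{"rows":{"type":"array"},"force":{"type":"number"}},"required":["rows"]}

```bash
mkdir -p pics; python3 - <<'E'
from station import *
import cv2
for n in("scene","top","wrist"): print(n,camera_info(n))
s=get_state();print(s,hold_point_z)
for n in("top","scene"): cv2.imwrite(f"pics/{n}0.png",get_image(n)[:,:,::-1])
E
```

```text
scene {'fov_y': 51.84229060093308, 'cx': 276.9069199418904, 'cy': 216.82844091030069, 'xyz': array([ 0.1210792 , -0.435783  ,  0.62608077]), 'orientation': array([ 0.85429247,  0.40739252, -0.13511669, -0.29318797])}
top {'fov_y': 45.754892679554274, 'cx': 280.7646069518539, 'cy': 207.23976067061795, 'xyz': array([0.42925628, 0.08285034, 0.90815254]), 'orientation': array([ 0.70636278,  0.03449247, -0.03288073, -0.70624412])}
wrist {'fov_y': 68.19960085721871, 'cx': 277.9214689275494, 'cy': 209.36908918457195, 'tool_from_camera': array([[ 8.15337506e-04,  9.48656545e-01,  3.16306964e-01,
         8.34373047e-02],
       [ 9.99999639e-01, -6.98430739e-04, -4.82968566e-04,
         3.82177443e-04],
       [-2.37252785e-04,  3.16307243e-01, -9.48656772e-01,
        -1.46517541e-01],
       [ 0.00000000e+00,  0.00000000e+00,  0.00000000e+00,
         1.00000000e+00]])}
{'time_s': 0.0, 'q': array([-1.41420494,  0.53715351, -0.00443336,  1.53886517,  0.00259814,
        1.06732243, -0.07122275]), 'qvel': array([-2.21222696e-03,  1.61195513e-03,  2.79420087e-04, -1.13287545e-03,
       -9.54575088e-04, -1.02686097e-03, -2.08905630e-05]), 'joint_torque': array([ 6.35239940e-04, -5.70969772e+01,  9.90730114e-01, -2.51615632e+01,
       -5.63142425e-02,  1.76619063e-02,  1.63550112e-04]), 'tool_pos': array([0.14350183, 0.63332366, 0.23785044]), 'ee_rot': array([-3.24581807e-05,  1.11143669e-01,  9.93803967e-01, -8.70759322e-04]), 'force': array([ 0.73074398, -0.78995393,  0.08276182]), 'torque': array([-0.02271138,  0.00728029,  0.01325846]), 'finger_force': 0.0, 'opening': 0.08816439703241122} -0.0187
```

View pics/top0.png

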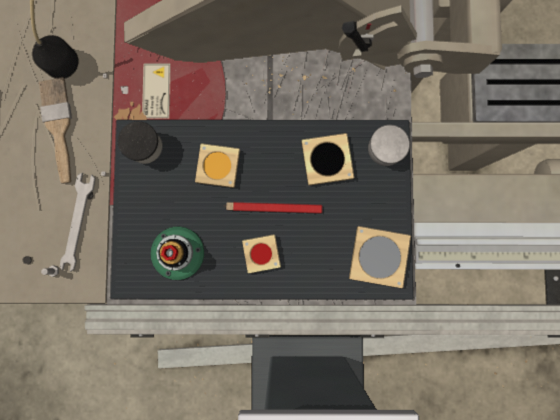

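View pics/scene0.png

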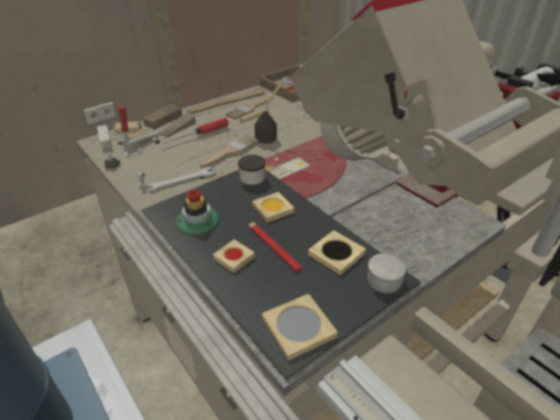

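The top view shows the arbor at about (172,252), and the holders at brass (217,166), black (328,159), red (261,253) and grey (380,257). Two cans stand at (140,143) and (390,145), with a red pencil in the middle and the saw guard beyond the far edge.

```bash
cat > h.py <<'E'
from station import *
import numpy as np, cv2
from scipy.spatial.transform import Rotation as R
def cam(n,s=None):
    c=camera_info(n); f=210/np.tan(np.radians(c["fov_y"]/2))
    if n=="wrist":
        s=s or get_state(); T=c["tool_from_camera"]; q=s["ee_rot"]; Rt=R.from_quat([*q[1:],q[0]]).as_matrix()
        return f,c["cx"],c["cy"],Rt@T[:3,3]+s["tool_pos"],Rt@T[:3,:3]
    q=c["orientation"]; return f,c["cx"],c["cy"],c["xyz"],R.from_quat([*q[1:],q[0]]).as_matrix()
def ray(C,uv,z):
    f,cx,cy,p,M=C; d=M@np.array([(uv[0]-cx)/f,-(uv[1]-cy)/f,-1]); return (p+d*(z-p[2])/d[2])
def proj(C,P):
    f,cx,cy,p,M=C; v=M.T@(np.array(P)-p); return cx+f*v[0]/-v[2], cy-f*v[1]/-v[2]
E
python3 - <<'E'
from h import *
im=cv2.imread("pics/top0.png"); C=cam("top")
hsv=cv2.cvtColor(im,cv2.COLOR_BGR2HSV)
H,S,V=[hsv[...,i].astype(int) for i in range(3)]
def blob(m,uv,r=45):
    k=np.zeros(m.shape,np.uint8); k[max(0,uv[1]-r):uv[1]+r,uv[0]-r:uv[0]+r]=1
    m=m.astype(np.uint8)*k; n,l,st,c=cv2.connectedComponentsWithStats(m)
    i=l[uv[1],uv[0]]; return c[i],st[i]
for n,m,uv in [("red",(S>150)&((H<6)|(H>172)),(261,253)),("brass",(S>180)&(H>12)&(H<25),(217,166)),("black",V<40,(328,159)),("steel",(S<40),(380,257)),("foot",(H>60)&(H<90)&(S>80),(155,255))]:
    c,st=blob(m,uv); print(n,c,st,ray(C,c,.018).round(4))
for uv in [(172,252)]: print("nut",ray(C,uv,.086))
for n,uv in dict(can1=(140,140),can2=(390,145),edge=(260,120),guardL=(125,30),guardR=(350,50)).items(): print(n,ray(C,uv,.05).round(3))
cv2.imwrite("pics/c1.png",cv2.resize(im[220:286,120:220],None,fx=7,fy=7,interpolation=cv2.INTER_CUBIC))
E
```

```text
red [260.74041298 253.51032448] [251 244  21  20 339] [0.4316 0.1205 0.018 ]
brass [279.50912972 209.50693978] [     0      0    560    420 235166] [0.5103 0.0871 0.018 ]
black [327.07361963 158.61104294] [311 143  33  32 815] [0.6029 0.0009 0.018 ]
steel [379.44369873 256.88068606] [ 359  237   42   41 1341] [ 0.4257 -0.0907  0.018 ]
foot [178.17477656 253.53326713] [ 151  227   49   53 1007] [0.4315 0.2677 0.018 ]
nut [0.4338301  0.26376047 0.086     ]
can1 [0.63  0.332 0.05 ]
can2 [ 0.621 -0.107  0.05 ]
edge [0.666 0.121 0.05 ]
guardL [0.831 0.364 0.05 ]
guardR [ 0.793 -0.039  0.05 ]
```

View pics/c1.png

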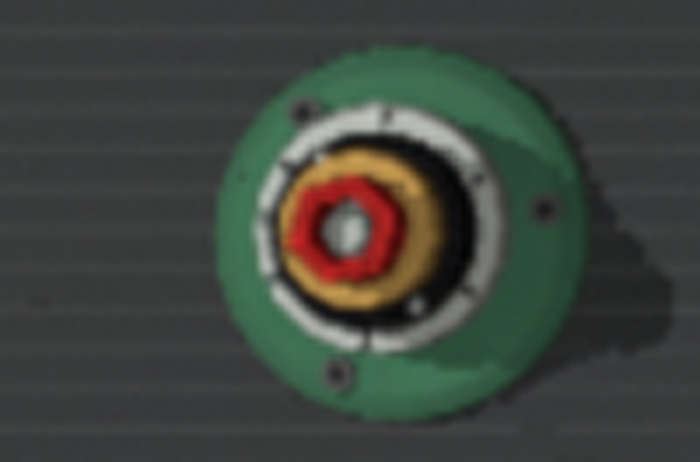

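The crop shows the nut bore at (169.1,252.4), a hexagon corner pointing nearly along image x, the collar top at (171.4,252.6) and the foot centre at (177.4,252.6). Next I triangulate the cans and the guard for clearance.

```bash
python3 - <<'E'
from h import *
C=cam("top");D=cam("scene")
im=cv2.imread("pics/top0.png");hsv=cv2.cvtColor(im,cv2.COLOR_BGR2HSV)
H,S,V=[hsv[...,i].astype(int) for i in range(3)]
m=((S>200)&(H>12)&(H<26)&(V>180)); y,x=np.nonzero(m[140:195,190:250]);
m2=m[140:195,190:250].astype(np.uint8);n,l,st,c=cv2.connectedComponentsWithStats(m2);i=1+st[1:,4].argmax();b=c[i]+[190,140];print("brass",b,st[i],ray(C,b,.018))
print("nut",ray(C,(169.1,252.4),.086),"collar",ray(C,(171.4,252.6),.070),"foot",ray(C,(177.4,252.6),.014))
def tri(u,v):
    A=[];bb=[]
    for K,w in((C,u),(D,v)):
        p=K[3];d=ray(K,w,0)-p;d/=np.linalg.norm(d);P=np.eye(3)-np.outer(d,d);A.append(P);bb.append(P@p)
    X=np.linalg.lstsq(np.vstack(A),np.hstack(bb),rcond=None)[0];return X.round(3),proj(C,X),proj(D,X)
print("can2",tri((390,142),(386,266)))
print("can1",tri((140,137),(252,163)))
print("guard lower left corner",tri((125,30),(318,130)))
print("lever",tri((350,28),(391,78)))
d=np.vstack([cv2.resize(cv2.imread("pics/scene0.png")[140:300,130:420],None,fx=2.7,fy=2.7)]);cv2.imwrite("pics/s1.png",d)
E
```

```text
Traceback (most recent call last):
ValueError: attempt to get argmax of an empty sequence
```

```bash
python3 - <<'E'
from h import *
C=cam("top");D=cam("scene")
im=cv2.imread("pics/top0.png");hsv=cv2.cvtColor(im,cv2.COLOR_BGR2HSV)
print(hsv[166,217],hsv[150,205])
m2=((abs(hsv[...,0].astype(int)-hsv[166,217,0])<5)&(hsv[...,1]>hsv[166,217,1]-40))[140:195,190:250].astype(np.uint8)
n,l,st,c=cv2.connectedComponentsWithStats(m2);i=l[26,27];b=c[i]+[190,140];print("brass",b,st[i],ray(C,b,.018))
print("nut",ray(C,(169.1,252.4),.086),"collar",ray(C,(171.4,252.6),.070),"foot",ray(C,(177.4,252.6),.014))
def tri(u,v):
    A=[];bb=[]
    for K,w in((C,u),(D,v)):
        p=K[3];d=ray(K,w,0)-p;d/=np.linalg.norm(d);P=np.eye(3)-np.outer(d,d);A.append(P);bb.append(P@p)
    X=np.linalg.lstsq(np.vstack(A),np.hstack(bb),rcond=None)[0];return X.round(3),proj(C,X),proj(D,X)
print("can2",tri((390,142),(386,266)))
print("can1",tri((140,137),(252,163)))
print("guard lower left corner",tri((125,30),(318,130)))
print("lever",tri((350,28),(391,78)))
cv2.imwrite("pics/s1.png",cv2.resize(cv2.imread("pics/scene0.png")[140:300,130:420],None,fx=2.7,fy=2.7))
E
```

```text
[ 19 178 216] [ 19  94 217]
brass [216.86148649 165.02871622] [ 14  12  27  27 592] [0.59118695 0.20070519 0.018     ]
nut [0.43317307 0.26852256 0.086     ] collar [0.43291609 0.26826734 0.07      ] foot [0.43316347 0.26990996 0.014     ]
can2 (array([ 0.627, -0.108,  0.042]), (np.float64(389.70732638779685), np.float64(142.35739805089324)), (np.float64(386.4263810261671), np.float64(265.9146469958677)))
can1 (array([0.633, 0.334, 0.049]), (np.float64(139.29439874869007), np.float64(138.12278772070238)), (np.float64(252.92829029557822), np.float64(162.90033774994416)))
guard lower left corner (array([0.84 , 0.35 , 0.063]), (np.float64(131.09304401976004), np.float64(21.57323879603001)), (np.float64(311.2980673386262), np.float64(130.9618472112754)))
lever (array([0.693, 0.003, 0.352]), (np.float64(350.73475254144466), np.float64(27.091668891679547)), (np.float64(390.2311586805653), np.float64(78.28706843472528)))
```

View pics/s1.png

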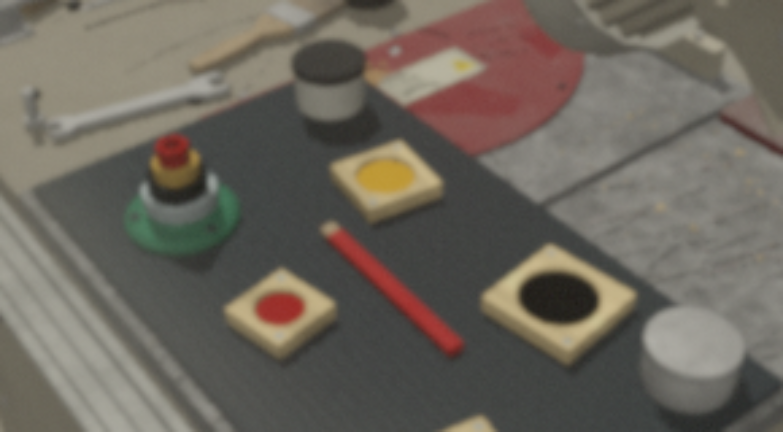

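Both cans top out at about z=0.045 and the guard lever sits at about (0.69,0,0.35), so I will travel low. Moving to hover over the arbor.

>>> carry_out:
  rows:
    - {"gripper": 88,"linear": [0.77,-0.97,-0.08],"spin": 0}
    - {"gripper": 88,"linear": [0.77,-0.97,-0.08],"spin": 0}
    - {"gripper": 88,"linear": [0.77,-0.97,-0.08],"spin": 0}
    - {"gripper": 88,"linear": [0.77,-0.97,-0.08],"spin": 0}
    - {"gripper": 88,"linear": [0.77,-0.97,-0.08],"spin": 0}
    - {"gripper": 88,"linear": [0.77,-0.97,-0.08],"spin": 0}
    - {"gripper": 88,"linear": [0.77,-0.97,-0.08],"spin": 0}
    - {"gripper": 88,"linear": [0.77,-0.97,-0.08],"spin": 0}
    - {"gripper": 88,"linear": [0.77,-0.97,-0.08],"spin": 0}
    - {"gripper": 88,"linear": [0.77,-0.97,-0.08],"spin": 0}
    - {"gripper": 88,"linear": [0.77,-0.97,-0.08],"spin": 0}
    - {"gripper": 88,"linear": [0.77,-0.97,-0.08],"spin": 0}

```text
time_s: 1.6
tool_pos: [0.375, 0.3419, 0.2144]
ee_rot: [-0.0, 0.111, 0.994, -0.0]
force: [-0.2, -0.6, -0.5]
opening: 0.0883
finger_force: 0.0
```

>>> carry_out:
  rows:
    - {"gripper": 88,"linear": [0.77,-0.97,-0.2],"spin": 0}
    - {"gripper": 88,"linear": [0.77,-0.97,-0.2],"spin": 0}
    - {"gripper": 88,"linear": [0.77,-0.97,-0.2],"spin": 0}
    - {"gripper": 88,"linear": [0,0,0],"spin": 0}
    - {"gripper": 88,"linear": [0,0,0],"spin": 0}

```text
time_s: 2.22
tool_pos: [0.4317, 0.2709, 0.1996]
ee_rot: [-0.0, 0.111, 0.994, 0.0]
force: [0.4, 0.3, 0.1]
opening: 0.0882
finger_force: 0.0
```

```bash
python3 - <<'E'
from h import *
s=get_state();C=cam("wrist",s);im=get_image("wrist")[:,:,::-1];cv2.imwrite("pics/w1.png",im)
print(s["tool_pos"],s["ee_rot"],s["q"],s["time_s"]);print(proj(C,(.433,.269,.086)),proj(C,(.433,.269,.07)))
u,v=map(int,proj(C,(.433,.269,.086)));np.save("c1.npy",[u-60,v-45])
cv2.imwrite("pics/w1c.png",cv2.resize(im[v-45:v+55,u-60:u+60],None,fx=6,fy=6,interpolation=cv2.INTER_CUBIC))
E
```

```text
[0.43171962 0.2708967  0.19961214] [-3.29903647e-04  1.10804056e-01  9.93842212e-01  9.57700149e-05] [-0.74876876  0.34981869  0.12296069  1.94831894 -0.05691257  0.84704816
  0.75327056] 2.225
(np.float64(275.54562337456986), np.float64(207.69991860454724)) (np.float64(275.66438676478475), np.float64(202.3650703351525))
```

View pics/w1c.png

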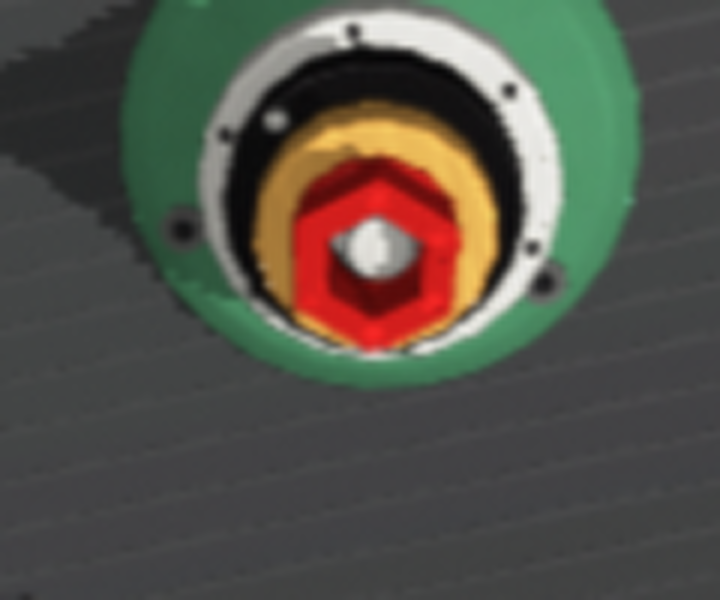

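The crop shows the nut flats at columns 296 and 458, both near vertical, so the closing axis is already square to them. The hexagon top centre is at (377,262) and the collar top spans columns 255–498.

```bash
python3 - <<'E'
from h import *
C=cam("wrist");o=np.load("c1.npy")
for n,uv,z in[("hexc",(377,262),.086),("hexL",(296,265),.086),("hexR",(458,265),.086),("colL",(254,235),.07),("colR",(498,235),.07),("stL",(198,175),.042),("stR",(563,175),.042)]:
    print(n,ray(C,np.array(uv)/6-.42+o,z).round(4))
E
```

```text
hexc [0.4311 0.2715 0.086 ]
hexL [0.4289 0.2598 0.086 ]
hexR [0.4341 0.283  0.086 ]
colL [0.4276 0.2527 0.07  ]
colR [0.4358 0.2896 0.07  ]
stL [0.423  0.2423 0.042 ]
stR [0.4365 0.3024 0.042 ]
```

>>> carry_out:
  rows:
    - {"gripper": 60,"linear": [0,0,-1],"spin": 0}
    - {"gripper": 50,"linear": [0,0,-1],"spin": 0}
    - {"gripper": 45,"linear": [0,0,-1],"spin": 0}
    - {"gripper": 45,"linear": [0,0,-1],"spin": 0}
    - {"gripper": 45,"linear": [0,0,-0.6],"spin": 0}
    - {"gripper": 45,"linear": [0,0,-0.3],"spin": 0}
    - {"gripper": 45,"linear": [0,0,0],"spin": 0}
    - {"gripper": 20,"linear": [0,0,0],"spin": 0}
    - {"gripper": 20,"linear": [0,0,0],"spin": 0}
    - {"gripper": 20,"linear": [0,0,0],"spin": 0}
    - {"gripper": 20,"linear": [0,0,0],"spin": 0}
  force: 15

```text
time_s: 3.65
tool_pos: [0.4326, 0.2704, 0.0776]
ee_rot: [0.0, 0.111, 0.994, 0.0]
force: [-0.4, 0.6, 3.3]
opening: 0.0238
finger_force: 15.0
```

>>> carry_out:
  rows:
    - {"gripper": 20,"linear": [0,0,0.3],"spin": 0}
    - {"gripper": 20,"linear": [0,0,0.8],"spin": 0}
    - {"gripper": 20,"linear": [0,0,1],"spin": 0}
    - {"gripper": 20,"linear": [0,-0.6,0],"spin": 0}
    - {"gripper": 20,"linear": [0,-1,0],"spin": 0}
    - {"gripper": 20,"linear": [0,-1,0],"spin": 0}
    - {"gripper": 20,"linear": [0,-1,0],"spin": 0}
    - {"gripper": 20,"linear": [0,-1,0],"spin": 0}
    - {"gripper": 20,"linear": [0,-0.8,0],"spin": 0}
    - {"gripper": 20,"linear": [0,-0.6,0],"spin": 0}
    - {"gripper": 20,"linear": [0,0,0],"spin": 0}
    - {"gripper": 20,"linear": [0,0,0],"spin": 0}

```text
time_s: 5.15
tool_pos: [0.4323, 0.1208, 0.1296]
ee_rot: [-0.0, 0.111, 0.994, 0.0]
force: [0.6, -0.7, -0.2]
opening: 0.0234
finger_force: 15.0
```

```bash
cat >> h.py <<'E'
def shot(name):
    s=get_state();C=cam("wrist",s);im=get_image("wrist")[:,:,::-1];cv2.imwrite(f"pics/{name}.png",im)
    np.savez(f"{name}.npz",f=C[0],cx=C[1],cy=C[2],p=C[3],M=C[4]);print(s["tool_pos"].round(4),s["opening"]);return C,im
def back(name,uv,z):
    d=np.load(f"{name}.npz");return ray((d["f"],d["cx"],d["cy"],d["p"],d["M"]),uv,z).round(4)
E
python3 -c "
from h import *
shot('w2')"
```

```text
[0.4323 0.1208 0.1296] 0.023376665203342417
```

View pics/w2.png

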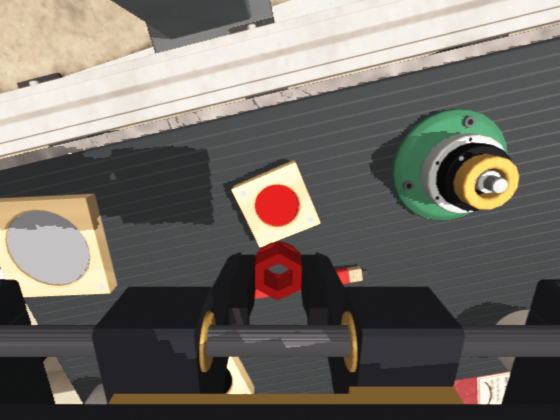

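The wrist view shows the nut held square at (278,270), the red pocket centred at (277,206), the collar top at (486,183) and the steel pocket at (48,247).

```bash
python3 -c "
from h import *
im=cv2.imread('pics/w2.png').astype(int);m=((im[...,2]>180)&(im[...,1]<60))[180:240,250:310];y,x=np.nonzero(m);c=((x.min()+x.max())/2+250,(y.min()+y.max())/2+180);print(c,back('w2',c,.018))
print('collar',back('w2',(486,183),.07),'steel',back('w2',(48,247),.018), 'nut held',back('w2',(278,271),.138))"
```

```text
(np.float64(276.5), np.float64(205.0)) [0.4308 0.1204 0.018 ]
collar [0.4307 0.267  0.07  ] steel [ 0.4242 -0.0922  0.018 ] nut held [0.4278 0.1223 0.138 ]
```

>>> carry_out:
  rows:
    - {"gripper": 20,"linear": [0.05,0,-0.8],"spin": 0}
    - {"gripper": 20,"linear": [0,0,-1],"spin": 0}
    - {"gripper": 20,"linear": [0,0,-1],"spin": 0}
    - {"gripper": 20,"linear": [0,0,-0.7],"spin": 0}
    - {"gripper": 20,"linear": [0,0,-0.3],"spin": 0}
    - {"gripper": 20,"linear": [0,0,-0.15],"spin": 0}
    - {"gripper": 20,"linear": [0,0,-0.1],"spin": 0}
    - {"gripper": 20,"linear": [0,0,-0.05],"spin": 0}
    - {"gripper": 20,"linear": [0,0,0],"spin": 0}

```text
time_s: 6.32
tool_pos: [0.4338, 0.1203, 0.0275]
ee_rot: [0.0, 0.111, 0.994, 0.0]
force: [-0.1, -0.6, -0.6]
opening: 0.0236
finger_force: 15.0
```

>>> carry_out:
  rows:
    - {"gripper": 20,"linear": [0,0,-0.04],"spin": 0}
    - {"gripper": 20,"linear": [0,0,-0.04],"spin": 0}
    - {"gripper": 20,"linear": [0,0,0],"spin": 0}

```text
time_s: 6.7
tool_pos: [0.4338, 0.1203, 0.0261]
ee_rot: [0.0, 0.111, 0.994, 0.0]
force: [-3.1, -1.0, 14.1]
opening: 0.0235
finger_force: 15.0
```

>>> carry_out:
  rows:
    - {"gripper": 45,"linear": [0,0,0.02],"spin": 0}
    - {"gripper": 45,"linear": [0,0,0],"spin": 0}
    - {"gripper": 45,"linear": [0,0,0.4],"spin": 0}
    - {"gripper": 60,"linear": [0,0,1],"spin": 0}
    - {"gripper": 60,"linear": [0,0,1],"spin": 0}
    - {"gripper": 60,"linear": [0,0.5,1],"spin": 0}
    - {"gripper": 60,"linear": [0,1,0.58],"spin": 0}
    - {"gripper": 60,"linear": [0,1,0],"spin": 0}
    - {"gripper": 60,"linear": [0,1,0],"spin": 0}
    - {"gripper": 60,"linear": [0,1,0],"spin": 0}
    - {"gripper": 60,"linear": [0,1,0],"spin": 0}
    - {"gripper": 60,"linear": [0,0.5,0],"spin": 0}

```text
time_s: 8.2
tool_pos: [0.4334, 0.2715, 0.1256]
ee_rot: [0.0, 0.11, 0.994, 0.0]
force: [-0.1, -0.1, 0.3]
opening: 0.0595
finger_force: 0.0
```

>>> carry_out:
  rows:
    - {"gripper": 60,"linear": [0,0,0],"spin": 0}
    - {"gripper": 60,"linear": [0,0,0],"spin": 0}

```text
time_s: 8.45
tool_pos: [0.4337, 0.2689, 0.1252]
ee_rot: [-0.0, 0.112, 0.994, -0.0]
force: [0.4, -0.3, -0.0]
opening: 0.0597
finger_force: 0.0
```

```bash
python3 -c "
from h import *
shot('w3');cv2.imwrite('pics/top1.png',get_image('top')[:,:,::-1])"
```

```text
[0.4337 0.2689 0.1252] 0.05973676163250044
```

View pics/w3.png

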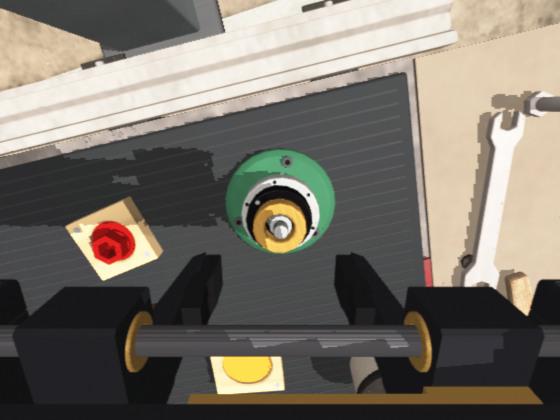

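The nut is seated in the red pocket at about (113,242), and the collar top is at (279,225) between the open fingers.

```bash
python3 -c "
from h import *
print('collar',back('w3',(279.5,225),.07),back('w3',(253,225),.07),back('w3',(306,225),.07),'brassholder',back('w3',(247,364),.018),'nut flange', back('w3',(113,242),.022))"
```

```text
collar [0.4295 0.2714 0.07  ] [0.4254 0.2534 0.07  ] [0.4335 0.2895 0.07  ] brassholder [0.5923 0.2005 0.018 ] nut flange [0.431  0.1211 0.022 ]
```

>>> carry_out:
  rows:
    - {"gripper": 60,"linear": [-0.06,0.06,-0.8],"spin": 0}
    - {"gripper": 60,"linear": [0,0,-1],"spin": 0}
    - {"gripper": 60,"linear": [0,0,-0.5],"spin": 0}
    - {"gripper": 60,"linear": [0,0,-0.21],"spin": 0}
    - {"gripper": 60,"linear": [0,0,0],"spin": 0}
    - {"gripper": 34,"linear": [0,0,0],"spin": 0}
    - {"gripper": 34,"linear": [0,0,0],"spin": 0}
    - {"gripper": 34,"linear": [0,0,0],"spin": 0}
    - {"gripper": 34,"linear": [0,0,0],"spin": 0}
    - {"gripper": 34,"linear": [0,0,0],"spin": 0}
  force: 20

```text
time_s: 9.8
tool_pos: [0.4324, 0.2718, 0.0628]
ee_rot: [0.0, 0.111, 0.994, 0.0]
force: [-0.5, -1.6, 5.4]
opening: 0.0371
finger_force: 20.0
```

>>> carry_out:
  rows:
    - {"gripper": 34,"linear": [0,0,0.4],"spin": 0}
    - {"gripper": 34,"linear": [0,0,0.8],"spin": 0}
    - {"gripper": 34,"linear": [0,0,0.8],"spin": 0}
    - {"gripper": 34,"linear": [0.42,-0.16,0.2],"spin": 0}
    - {"gripper": 34,"linear": [0.9,-0.4,0],"spin": 0}
    - {"gripper": 34,"linear": [0.9,-0.4,0],"spin": 0}
    - {"gripper": 34,"linear": [0.9,-0.4,0],"spin": 0}
    - {"gripper": 34,"linear": [0.9,-0.4,0],"spin": 0}
    - {"gripper": 34,"linear": [0.9,-0.4,0],"spin": 0}
    - {"gripper": 34,"linear": [0.9,-0.4,0],"spin": 0}
    - {"gripper": 34,"linear": [0.6,-0.3,0],"spin": 0}
    - {"gripper": 34,"linear": [0,0,0],"spin": 0}

```text
time_s: 11.3
tool_pos: [0.5935, 0.1988, 0.117]
ee_rot: [0.0, 0.112, 0.994, -0.0]
force: [0.0, 1.1, -0.8]
opening: 0.037
finger_force: 20.0
```

>>> carry_out:
  rows:
    - {"gripper": 34,"linear": [0,0,0],"spin": 0}
    - {"gripper": 34,"linear": [0,0,0],"spin": 0}

```text
time_s: 11.55
tool_pos: [0.5917, 0.201, 0.1174]
ee_rot: [-0.0, 0.11, 0.994, 0.0]
force: [0.3, 0.2, -0.2]
opening: 0.0368
finger_force: 20.0
```

```bash
python3 -c "
from h import *
shot('w4')"
```

```text
[0.5917 0.201  0.1174] 0.03681491520068152
```

View pics/w4.png

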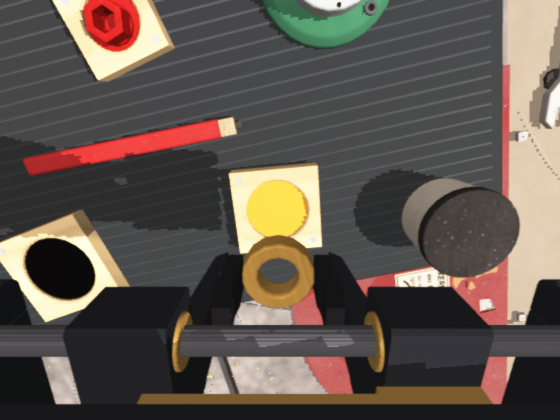

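The collar is held level with its top centred at (278,270), the brass pocket is at (277,209) and the black pocket at (59,269).

```bash
python3 -c "
from h import *
print('pocket',back('w4',(277,209),.018),'collar',back('w4',(278,269),.1246),'black',back('w4',(59,269),.018))"
```

```text
pocket [0.5899 0.2012 0.018 ] collar [0.5868 0.2027 0.1246] black [ 0.6023 -0.0011  0.018 ]
```

>>> carry_out:
  rows:
    - {"gripper": 34,"linear": [0.08,-0.04,-0.8],"spin": 0}
    - {"gripper": 34,"linear": [0,0,-1],"spin": 0}
    - {"gripper": 34,"linear": [0,0,-0.9],"spin": 0}
    - {"gripper": 34,"linear": [0,0,-0.5],"spin": 0}
    - {"gripper": 34,"linear": [0,0,-0.25],"spin": 0}
    - {"gripper": 34,"linear": [0,0,-0.12],"spin": 0}
    - {"gripper": 34,"linear": [0,0,-0.08],"spin": 0}
    - {"gripper": 34,"linear": [0,0,0],"spin": 0}

```text
time_s: 12.6
tool_pos: [0.5949, 0.1993, 0.0266]
ee_rot: [0.0, 0.111, 0.994, 0.0]
force: [-0.3, -0.5, -0.9]
opening: 0.0367
finger_force: 20.0
```

>>> carry_out:
  rows:
    - {"gripper": 34,"linear": [-0.02,0.02,-0.04],"spin": 0}
    - {"gripper": 34,"linear": [0,0,-0.03],"spin": 0}
    - {"gripper": 34,"linear": [0,0,0],"spin": 0}

```text
time_s: 12.98
tool_pos: [0.5945, 0.1998, 0.0253]
ee_rot: [0.0, 0.111, 0.994, 0.0]
force: [-1.8, -0.8, 4.9]
opening: 0.0368
finger_force: 20.0
```

>>> carry_out:
  rows:
    - {"gripper": 55,"linear": [0,0,0],"spin": 0}
    - {"gripper": 55,"linear": [0,0,0],"spin": 0}
    - {"gripper": 55,"linear": [0,0,0.4],"spin": 0}
    - {"gripper": 60,"linear": [0,0,1],"spin": 0}
    - {"gripper": 70,"linear": [0,0,1],"spin": 0}
    - {"gripper": 70,"linear": [-0.9,0.4,1],"spin": 0}
    - {"gripper": 70,"linear": [-0.9,0.4,0.6],"spin": 0}
    - {"gripper": 70,"linear": [-0.9,0.4,0],"spin": 0}
    - {"gripper": 70,"linear": [-0.9,0.4,0],"spin": 0}
    - {"gripper": 70,"linear": [-0.9,0.4,0],"spin": 0}
    - {"gripper": 70,"linear": [-0.9,0.4,0],"spin": 0}
    - {"gripper": 70,"linear": [-0.9,0.4,0],"spin": 0}

```text
time_s: 14.48
tool_pos: [0.4361, 0.2701, 0.1251]
ee_rot: [0.0, 0.111, 0.994, 0.0]
force: [-0.3, -0.2, -0.8]
opening: 0.0701
finger_force: 0.0
```

>>> carry_out:
  rows:
    - {"gripper": 70,"linear": [-0.2,0.05,0],"spin": 0}
    - {"gripper": 70,"linear": [0,0,0],"spin": 0}
    - {"gripper": 70,"linear": [0,0,0],"spin": 0}

```text
time_s: 14.85
tool_pos: [0.4327, 0.2704, 0.1247]
ee_rot: [0.0, 0.112, 0.994, 0.0]
force: [0.7, 0.1, 0.5]
opening: 0.07
finger_force: 0.0
```

```bash
python3 -c "
from h import *
shot('w5')"
```

```text
[0.4327 0.2704 0.1247] 0.06996442351122667
```

View pics/w5.png

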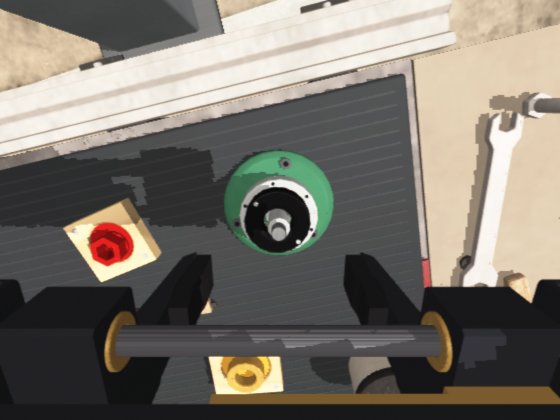

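The collar sits centred in its pocket at (246,372), and the black flange top is at (277,219).

>>> carry_out:
  rows:
    - {"gripper": 70,"linear": [-0.04,0,-0.8],"spin": 0}
    - {"gripper": 70,"linear": [0,0,-1],"spin": 0}
    - {"gripper": 70,"linear": [0,0,-0.8],"spin": 0}
    - {"gripper": 70,"linear": [0,0,-0.3],"spin": 0}
    - {"gripper": 70,"linear": [0,0,-0.12],"spin": 0}
    - {"gripper": 70,"linear": [0,0,0],"spin": 0}
    - {"gripper": 46,"linear": [0,0,0],"spin": 0}
    - {"gripper": 46,"linear": [0,0,0],"spin": 0}
    - {"gripper": 46,"linear": [0,0,0],"spin": 0}
    - {"gripper": 46,"linear": [0,0,0],"spin": 0}
    - {"gripper": 46,"linear": [0,0,0],"spin": 0}
  force: 25

```text
time_s: 16.27
tool_pos: [0.4307, 0.271, 0.0492]
ee_rot: [0.0, 0.111, 0.994, 0.0]
force: [-0.7, -1.2, 3.2]
opening: 0.046
finger_force: 8.0
```

```bash
python3 -c "
from h import *
print(back('w5',(277.5,219),.056),back('w5',(244,219),.056),back('w5',(310,219),.056),'steelcentre',back('w5',(279,214),.042))
print('brass',back('w5',(246,370),.032))"
```

```text
[0.4288 0.2715 0.056 ] [0.4233 0.2474 0.056 ] [0.4341 0.2949 0.056 ] steelcentre [0.43   0.2724 0.042 ]
brass [0.5848 0.2042 0.032 ]
```

>>> carry_out:
  rows:
    - {"gripper": 42,"linear": [0,0,0],"spin": 0}
    - {"gripper": 42,"linear": [0,0,0],"spin": 0}
    - {"gripper": 42,"linear": [0,0,0],"spin": 0}

```text
time_s: 16.65
tool_pos: [0.4307, 0.2709, 0.0492]
ee_rot: [0.0, 0.111, 0.994, 0.0]
force: [-1.6, -0.3, 5.1]
opening: 0.0441
finger_force: 25.0
```

```bash
python3 -c "
from h import *
s=get_state();print(s['opening'],s['finger_force'],s['force'])
C,im=shot('w6')
t=get_image('top')[:,:,::-1]
a=cv2.resize(im[150:330,170:390],None,fx=3,fy=3);b=cv2.resize(t[220:286,120:220],None,fx=6,fy=6);cv2.imwrite('pics/w6c.png',a)
"
```

```text
0.04413877618416604 25.000782161951065 [-1.64290636 -0.29726683  5.10027898]
[0.4307 0.2709 0.0492] 0.04413877618416604
```

View pics/w6c.png

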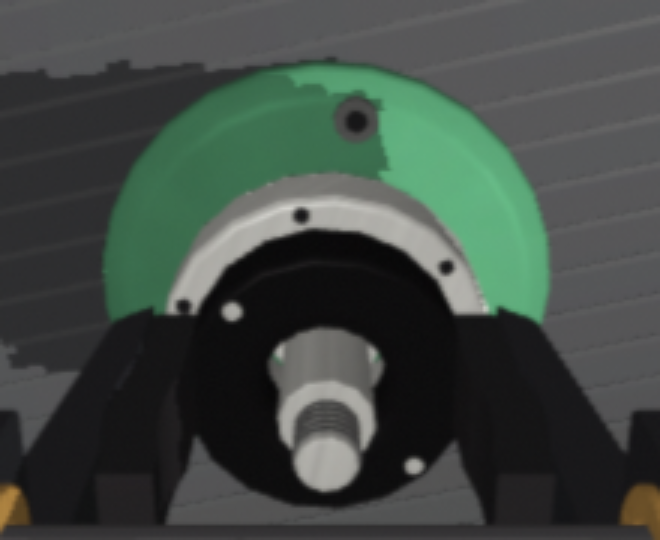

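The black flange is centred between the pads and the spindle is centred in its hole. The 44 mm opening reading is small for a 50 mm part, so I will test-lift slightly and check.

>>> carry_out:
  rows:
    - {"gripper": 40,"linear": [0,0,0.15],"spin": 0}
    - {"gripper": 40,"linear": [0,0,0.15],"spin": 0}
    - {"gripper": 40,"linear": [0,0,0.1],"spin": 0}
    - {"gripper": 40,"linear": [0,0,0],"spin": 0}
    - {"gripper": 40,"linear": [0,0,0],"spin": 0}

```text
time_s: 17.38
tool_pos: [0.4305, 0.2709, 0.0589]
ee_rot: [-0.0, 0.111, 0.994, -0.0]
force: [-0.2, 0.8, -2.5]
opening: 0.0443
finger_force: 25.0
```

```bash
python3 -c "
from h import *
s=get_state();print(s['opening'],s['finger_force'],s['force'])
C,im=shot('w7')
cv2.imwrite('pics/w7c.png',cv2.resize(im[150:330,170:390],None,fx=3,fy=3))
"
```

```text
0.04428106212779532 24.999496936798096 [-0.15241044  0.75960835 -2.46384693]
[0.4305 0.2709 0.0589] 0.04428106212779532
```

View pics/w7c.png

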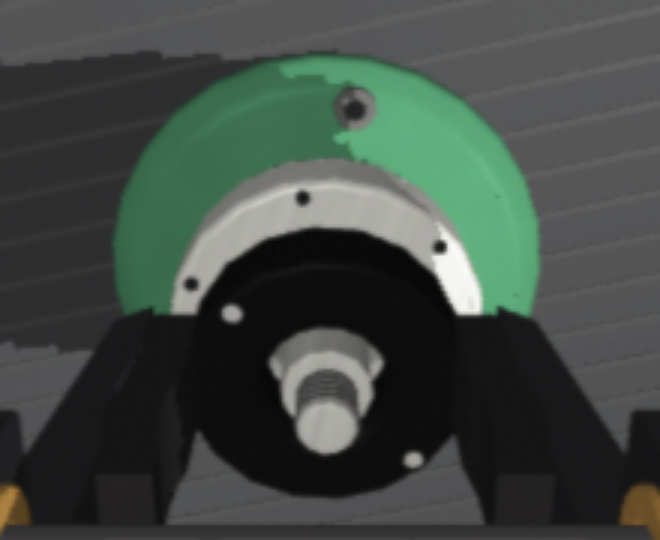

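The flange lifts level with no slip. Carrying it on.

>>> carry_out:
  rows:
    - {"gripper": 40,"linear": [0,0,0.6],"spin": 0}
    - {"gripper": 40,"linear": [0,0,0.8],"spin": 0}
    - {"gripper": 40,"linear": [0,0,0.7],"spin": 0}
    - {"gripper": 40,"linear": [0.3,-0.5,0],"spin": 0}
    - {"gripper": 40,"linear": [0.6,-0.95,0],"spin": 0}
    - {"gripper": 40,"linear": [0.6,-0.95,0],"spin": 0}
    - {"gripper": 40,"linear": [0.6,-0.95,0],"spin": 0}
    - {"gripper": 40,"linear": [0.6,-0.95,0],"spin": 0}
    - {"gripper": 40,"linear": [0.6,-0.95,0],"spin": 0}
    - {"gripper": 40,"linear": [0.6,-0.95,0],"spin": 0}
    - {"gripper": 40,"linear": [0.6,-0.95,0],"spin": 0}
    - {"gripper": 40,"linear": [0.6,-0.95,0],"spin": 0}

```text
time_s: 18.92
tool_pos: [0.5583, 0.0661, 0.1109]
ee_rot: [-0.0, 0.112, 0.994, -0.0]
force: [0.7, 1.3, -1.6]
opening: 0.0441
finger_force: 25.0
```

>>> carry_out:
  rows:
    - {"gripper": 40,"linear": [0.6,-0.9,0],"spin": 0}
    - {"gripper": 40,"linear": [0.6,-0.9,0],"spin": 0}
    - {"gripper": 40,"linear": [0.6,-0.94,0],"spin": 0}
    - {"gripper": 40,"linear": [0,0,0],"spin": 0}
    - {"gripper": 40,"linear": [0,0,0],"spin": 0}
    - {"gripper": 40,"linear": [0,0,0],"spin": 0}

```text
time_s: 19.68
tool_pos: [0.6024, 0.001, 0.1112]
ee_rot: [-0.001, 0.11, 0.994, 0.0]
force: [0.2, -0.4, -1.1]
opening: 0.0444
finger_force: 25.0
```

```bash
python3 -c "
from h import *
shot('w8')"
```

```text
[0.6024 0.001  0.1112] 0.044354857863209626
```

View pics/w8.png

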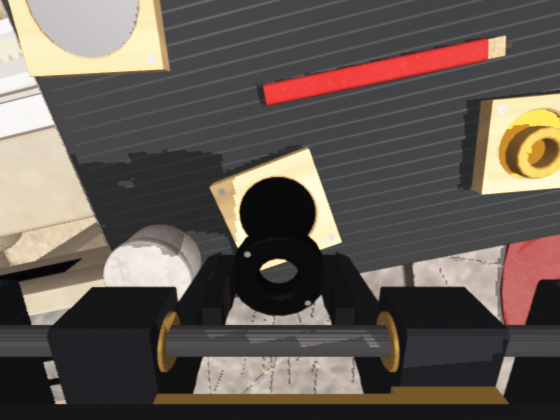

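The flange is held level at (278,272) above the black pocket, whose visible part spans columns 239–317. The collar in its pocket shows at (537,148).

```bash
python3 -c "
from h import *
print('pocket L/R',back('w8',(239,211),.018),back('w8',(317,211),.018),'top edge',back('w8',(277,176),.018))
print('held top L/R',back('w8',(231,270),.118),back('w8',(326,270),.118),'holes',back('w8',(248,255),.118),back('w8',(308,303),.118))
print('block corners',back('w8',(308,148),.022),back('w8',(211,185),.022),back('w8',(341,242),.022))
print('collar',back('w8',(537,150),.032))"
python3 - <<'E'
import cv2
a=cv2.imread('pics/w8.png')
cv2.imwrite('pics/w8c.png',cv2.resize(a[90:200,460:560],None,fx=5,fy=5,interpolation=2))
E
```

```text
pocket L/R [ 0.5934 -0.029   0.018 ] [0.6074 0.0331 0.018 ] top edge [0.5719 0.0077 0.018 ]
held top L/R [ 0.593  -0.0208  0.118 ] [0.6036 0.0263 0.118 ] holes [ 0.5867 -0.0103  0.118 ] [0.6209 0.0136 0.118 ]
block corners [0.5552 0.0353 0.022 ] [ 0.5667 -0.044   0.022 ] [0.637  0.0475 0.022 ]
collar [0.5913 0.1956 0.032 ]
```

View pics/w8c.png

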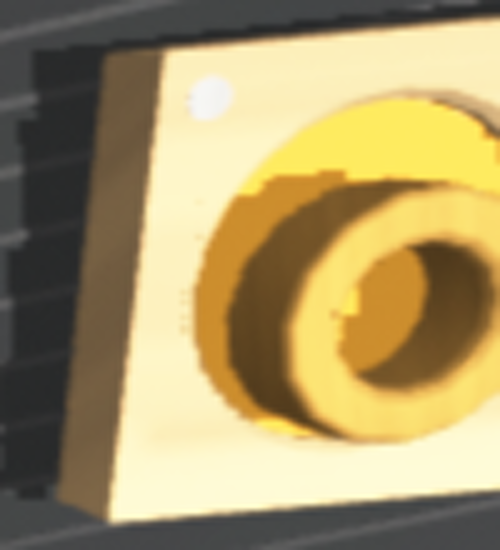

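The collar sits flat inside its pocket, slightly off-centre but within tolerance. The black flange is aligned, so I lower it.

>>> carry_out:
  rows:
    - {"gripper": 40,"linear": [-0.02,0,-0.8],"spin": 0}
    - {"gripper": 40,"linear": [0,0,-1],"spin": 0}
    - {"gripper": 40,"linear": [0,0,-0.8],"spin": 0}
    - {"gripper": 40,"linear": [0,0,-0.4],"spin": 0}
    - {"gripper": 40,"linear": [0,0,-0.2],"spin": 0}
    - {"gripper": 40,"linear": [0,0,-0.1],"spin": 0}
    - {"gripper": 40,"linear": [0,0,-0.06],"spin": 0}
    - {"gripper": 40,"linear": [0,0,0],"spin": 0}

```text
time_s: 20.72
tool_pos: [0.6029, -0.0001, 0.0278]
ee_rot: [0.0, 0.111, 0.994, 0.0]
force: [0.4, 0.8, -1.3]
opening: 0.0443
finger_force: 25.0
```

>>> carry_out:
  rows:
    - {"gripper": 40,"linear": [-0.02,0.02,-0.06],"spin": 0}
    - {"gripper": 40,"linear": [0,0,-0.04],"spin": 0}
    - {"gripper": 40,"linear": [0,0,0],"spin": 0}

```text
time_s: 21.1
tool_pos: [0.6023, 0.0005, 0.0255]
ee_rot: [0.0, 0.111, 0.994, 0.0]
force: [-1.9, -0.4, 4.2]
opening: 0.0445
finger_force: 25.0
```

>>> carry_out:
  rows:
    - {"gripper": 66,"linear": [0,0,0],"spin": 0}
    - {"gripper": 66,"linear": [0,0,0],"spin": 0}
    - {"gripper": 66,"linear": [0,0,0.4],"spin": 0}
    - {"gripper": 66,"linear": [0,0,1],"spin": 0}
    - {"gripper": 70,"linear": [0,0,1],"spin": 0}
    - {"gripper": 78,"linear": [-0.6,0.95,1],"spin": 0}
    - {"gripper": 78,"linear": [-0.6,0.95,0.6],"spin": 0}
    - {"gripper": 78,"linear": [-0.6,0.95,0],"spin": 0}
    - {"gripper": 78,"linear": [-0.6,0.95,0],"spin": 0}
    - {"gripper": 78,"linear": [-0.6,0.95,0],"spin": 0}
    - {"gripper": 78,"linear": [-0.6,0.95,0],"spin": 0}
    - {"gripper": 78,"linear": [-0.6,0.95,0],"spin": 0}

```text
time_s: 22.6
tool_pos: [0.4968, 0.1675, 0.1256]
ee_rot: [0.0, 0.111, 0.994, 0.0]
force: [0.1, 0.9, -0.1]
opening: 0.0778
finger_force: 0.0
```

>>> carry_out:
  rows:
    - {"gripper": 80,"linear": [-0.6,0.95,0],"spin": 0}
    - {"gripper": 80,"linear": [-0.6,0.95,0],"spin": 0}
    - {"gripper": 80,"linear": [-0.6,0.95,0],"spin": 0}
    - {"gripper": 80,"linear": [-0.6,0.95,0],"spin": 0}
    - {"gripper": 80,"linear": [-0.25,0.35,0],"spin": 0}
    - {"gripper": 80,"linear": [0,0,0],"spin": 0}
    - {"gripper": 80,"linear": [0,0,0],"spin": 0}

```text
time_s: 23.48
tool_pos: [0.4317, 0.2692, 0.1251]
ee_rot: [0.0, 0.112, 0.994, -0.0]
force: [0.9, 0.2, 0.0]
opening: 0.0801
finger_force: 0.0
```

```bash
python3 -c "
from h import *
shot('w9')
im=get_image('top')[:,:,::-1]
cv2.imwrite('pics/top2.png',cv2.resize(im[110:300,110:420],None,fx=2.5,fy=2.5,interpolation=2))"
```

```text
[0.4317 0.2692 0.1251] 0.08006317279123484
```

View pics/top2.png

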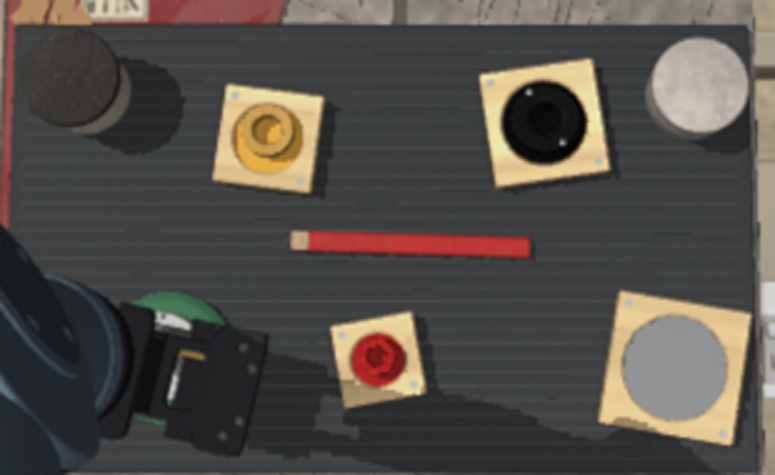

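Top view: nut, black flange and collar lie in their own pockets, the collar about 3 mm off centre. Now the steel flange.

>>> carry_out:
  rows:
    - {"gripper": 80,"linear": [0,0.05,-0.8],"spin": 0}
    - {"gripper": 80,"linear": [0,0,-1],"spin": 0}
    - {"gripper": 80,"linear": [0,0,-1],"spin": 0}
    - {"gripper": 80,"linear": [0,0,-0.5],"spin": 0}
    - {"gripper": 80,"linear": [0,0,-0.25],"spin": 0}
    - {"gripper": 80,"linear": [0,0,-0.12],"spin": 0}
    - {"gripper": 80,"linear": [0,0,0],"spin": 0}
    - {"gripper": 50,"linear": [0,0,0],"spin": 0}
    - {"gripper": 50,"linear": [0,0,0],"spin": 0}
    - {"gripper": 50,"linear": [0,0,0],"spin": 0}
    - {"gripper": 50,"linear": [0,0,0],"spin": 0}
    - {"gripper": 50,"linear": [0,0,0],"spin": 0}
  force: 25

```text
time_s: 25.08
tool_pos: [0.4311, 0.2718, 0.0335]
ee_rot: [0.0, 0.111, 0.994, 0.0]
force: [-0.6, 0.0, 5.9]
opening: 0.0604
finger_force: 25.0
```

>>> carry_out:
  rows:
    - {"gripper": 50,"linear": [0,0,0.3],"spin": 0}
    - {"gripper": 50,"linear": [0,0,0.6],"spin": 0}
    - {"gripper": 50,"linear": [0,0,0.9],"spin": 0}
    - {"gripper": 50,"linear": [0,0,0.9],"spin": 0}
    - {"gripper": 50,"linear": [0,0,0.6],"spin": 0}
    - {"gripper": 50,"linear": [0,-0.5,0],"spin": 0}
    - {"gripper": 50,"linear": [0,-1,0],"spin": 0}
    - {"gripper": 50,"linear": [0,-1,0],"spin": 0}
    - {"gripper": 50,"linear": [0,-1,0],"spin": 0}
    - {"gripper": 50,"linear": [0,-1,0],"spin": 0}
    - {"gripper": 50,"linear": [0,-1,0],"spin": 0}
    - {"gripper": 50,"linear": [0,-1,0],"spin": 0}

```text
time_s: 26.58
tool_pos: [0.4299, 0.1072, 0.115]
ee_rot: [-0.001, 0.111, 0.994, -0.001]
force: [1.0, 0.3, -2.5]
opening: 0.0608
finger_force: 25.0
```

>>> carry_out:
  rows:
    - {"gripper": 50,"linear": [-0.04,-1,0],"spin": 0}
    - {"gripper": 50,"linear": [-0.04,-1,0],"spin": 0}
    - {"gripper": 50,"linear": [-0.04,-1,0],"spin": 0}
    - {"gripper": 50,"linear": [-0.04,-1,0],"spin": 0}
    - {"gripper": 50,"linear": [-0.04,-1,0],"spin": 0}
    - {"gripper": 50,"linear": [0,-1,0],"spin": 0}
    - {"gripper": 50,"linear": [0,-1,0],"spin": 0}
    - {"gripper": 50,"linear": [0,-1,0],"spin": 0}
    - {"gripper": 50,"linear": [0,0,0],"spin": 0}
    - {"gripper": 50,"linear": [0,0,0],"spin": 0}
    - {"gripper": 50,"linear": [0,0,0],"spin": 0}

```text
time_s: 27.95
tool_pos: [0.4256, -0.0899, 0.1155]
ee_rot: [-0.0, 0.11, 0.994, 0.0]
force: [-0.0, -0.5, -1.9]
opening: 0.0604
finger_force: 25.0
```

```bash
python3 -c "
from h import *
shot('w10')"
```

```text
[ 0.4256 -0.0899  0.1155] 0.06037257149512317
```

View pics/w10.png

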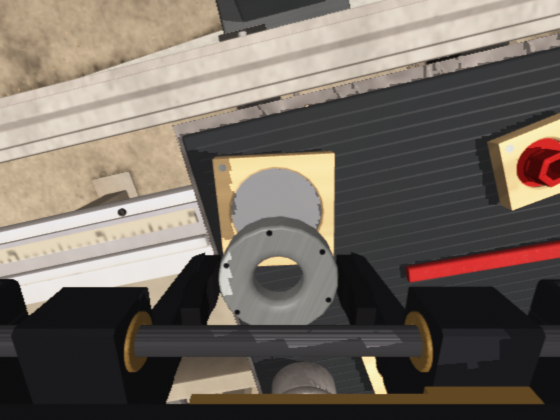

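The steel flange is held level at (278,275) above the grey pocket, whose columns run 231–322. Before lowering I check the height of the ruler fence on the left.

```bash
python3 -c "
from h import *
C=cam('top');D=cam('scene')
def tri(u,v):
    A=[];bb=[]
    for K,w in((C,u),(D,v)):
        p=K[3];d=ray(K,w,0)-p;d/=np.linalg.norm(d);P=np.eye(3)-np.outer(d,d);A.append(P);bb.append(P@p)
    X=np.linalg.lstsq(np.vstack(A),np.hstack(bb),rcond=None)[0];return X.round(3),np.round(proj(C,X),1),np.round(proj(D,X),1)
print(tri((414,223),(384,346)),tri((414,270),(324,392)))
a=cv2.imread('pics/scene0.png')[290:420,240:460];cv2.imwrite('pics/s2.png',cv2.resize(a,None,fx=3.6,fy=3.6))"
```

```text
(array([ 0.508, -0.183, -0.021]), array([424. , 212.4]), array([368.1, 347.1])) (array([ 0.405, -0.177, -0.065]), array([416. , 267.2]), array([320. , 392.4]))
```

View pics/s2.png

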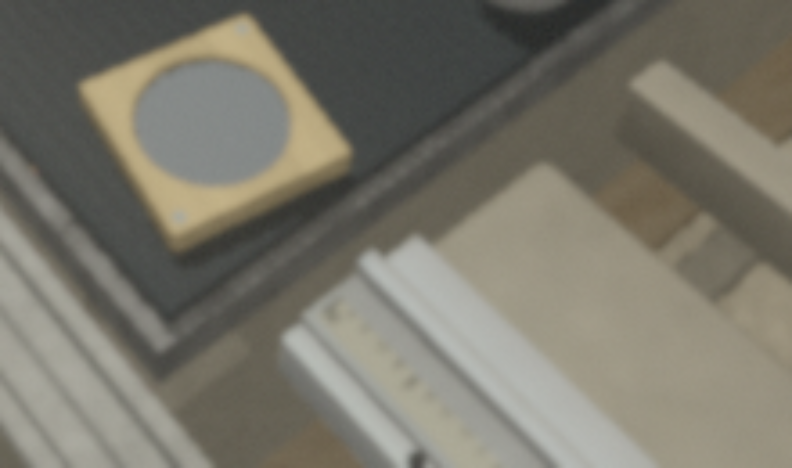

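The fence lies below table level beyond the edge, so it is clear. Lowering.

>>> carry_out:
  rows:
    - {"gripper": 50,"linear": [0,-0.04,-0.8],"spin": 0}
    - {"gripper": 50,"linear": [0,0,-1],"spin": 0}
    - {"gripper": 50,"linear": [0,0,-0.9],"spin": 0}
    - {"gripper": 50,"linear": [0,0,-0.45],"spin": 0}
    - {"gripper": 50,"linear": [0,0,-0.2],"spin": 0}
    - {"gripper": 50,"linear": [0,0,-0.1],"spin": 0}
    - {"gripper": 50,"linear": [0,0,-0.06],"spin": 0}
    - {"gripper": 50,"linear": [0,0,-0.04],"spin": 0}
    - {"gripper": 50,"linear": [0,0,0],"spin": 0}

```text
time_s: 29.12
tool_pos: [0.426, -0.0919, 0.0272]
ee_rot: [0.0, 0.111, 0.994, 0.0]
force: [0.4, -0.7, -1.7]
opening: 0.0604
finger_force: 25.0
```

>>> carry_out:
  rows:
    - {"gripper": 50,"linear": [0,0,-0.04],"spin": 0}
    - {"gripper": 50,"linear": [0,0,-0.03],"spin": 0}
    - {"gripper": 50,"linear": [0,0,0],"spin": 0}

```text
time_s: 29.5
tool_pos: [0.426, -0.0918, 0.0255]
ee_rot: [0.0, 0.111, 0.994, 0.0]
force: [-0.4, -0.2, 4.9]
opening: 0.0603
finger_force: 25.0
```

Contact. Releasing, then moving up and aside.

>>> carry_out:
  rows:
    - {"gripper": 78,"linear": [0,0,0],"spin": 0}
    - {"gripper": 78,"linear": [0,0,0],"spin": 0}
    - {"gripper": 78,"linear": [0,0,0.2],"spin": 0}
    - {"gripper": 78,"linear": [0,0,0.8],"spin": 0}
    - {"gripper": 78,"linear": [0,0,1],"spin": 0}
    - {"gripper": 78,"linear": [0,0.3,1],"spin": 0}
    - {"gripper": 78,"linear": [0,1,1],"spin": 0}
    - {"gripper": 78,"linear": [0,1,1],"spin": 0}
    - {"gripper": 78,"linear": [0,1,0],"spin": 0}
    - {"gripper": 78,"linear": [0,1,0],"spin": 0}
    - {"gripper": 78,"linear": [0,0,0],"spin": 0}
    - {"gripper": 78,"linear": [0,0,0],"spin": 0}

```text
time_s: 31.0
tool_pos: [0.4258, 0.0149, 0.1503]
ee_rot: [0.0, 0.111, 0.994, -0.0]
force: [-0.2, -0.2, 0.2]
opening: 0.0778
finger_force: 0.0
```

```bash
python3 -c "
from h import *
a=get_image('scene')[:,:,::-1];t=get_image('wrist')[:,:,::-1]
x=cv2.resize(a[160:380,190:420],(560,536));cv2.imwrite('pics/f.png',np.hstack([x[:, :420], cv2.resize(t[:,:],(380,285))[np.minimum(np.arange(536),284)]]))"
```

```text
(no output)
```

View pics/f.png

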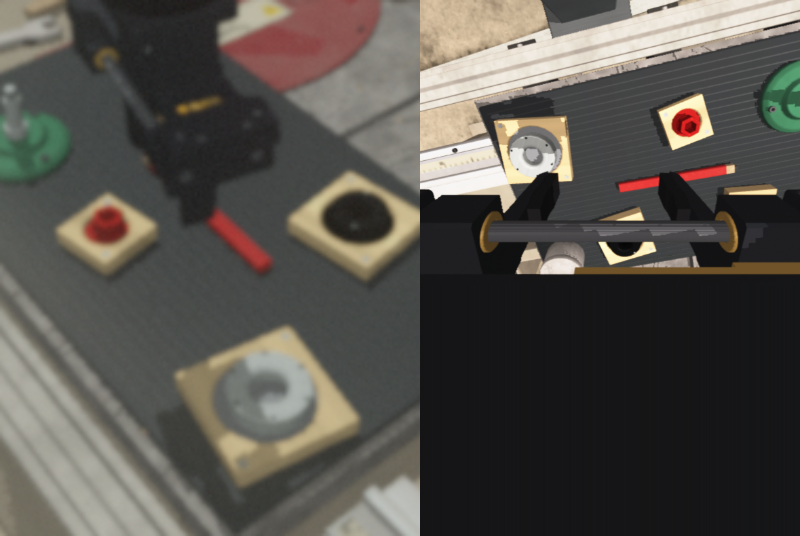

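The steel flange lies flat in its pocket, and the nut and black flange are in theirs. The earlier top view showed the collar seated. Handing in.

```bash
python3 -c "
from station import *
print(finish_job())"
```

```text
the job is handed in; nothing more can be done
None
```

I handed the job in at about 31 s: in the last pictures all four parts lay flat in their own holders (brass collar about 3 mm off centre, within the 8 mm limit) and the arm was clear, but `finish_job` gave no verdict and I viewed 17 pictures, over the limit of 14.

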